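Vent and unlock the pressure cooker

TASK

Open up the pressure cooker the safe way, only with light pushes of a fingertip, never gripping or lifting anything: first push the selector's arm clockwise round to the three green bars (steam release), without letting it run on to the red square; then push the red catch on the lid handle fully outward, and push the lid handle clockwise, away from the pot handle, until it is at its unlocked stop. Leave the pot standing where it is on its trivet, the selector still at the green bars, and everything around it undisturbed.

Things in the scene. Friction and masses are not known exactly. Their poses are not given: they have to be found in the camera images.
- cooker: the pressure cooker's pot, steel, 200 mm across, 103 mm tall, about 4 kg with its lid, standing loose on the cork trivet. Origin: centre of its underside; z up; x points along its long black handle, which reaches 245 mm from the axis (26 mm wide, its top 88 mm above the origin). A small helper handle reaches 145 mm to -x
- pot_handle_end (a point): point in the end of the pot's own long handle, on the pot's x axis 240 mm from its centre, 78 mm above its underside
- cooker_lid (a joint): turn of the lid about the pot's upright axis: 0 = shut (lid handle straight above the pot handle), grows CLOCKWISE seen from above, 0.5 = unlocked, at its stop, the handle over a small green dot on the pot wall. Stiff (about 0.35 N m). While the catch is not drawn a steel bolt blocks it at about 0.01. The lid's flat steel top is 126 mm above the pot's origin, its edge 107 mm from the axis
- lid_handle_mid (a point): centre of the lid's black handle, 190 mm from the lid's axis; x points outward along the handle. The handle is 26 mm wide and 24 mm high (12 mm above and below this point), from 105 to 245 mm from the axis; the pot's own handle lies 8 mm below its underside. Turns with the lid
- selector (a joint): turn of the black pressure selector about the upright axis at the lid's centre: 0 = pointing at the single black dot (low pressure), grows CLOCKWISE seen from above; 0.91 = two black dots (high pressure), 1.885 = three green bars (steam release), 2.62 = red square (valve unlocked for removal), where it stops. Turns with light friction (about 0.05 N m) and stays where it is left; no detents
- selector_axis (a point): point on the selector's axis at mid height of its arm, 15 mm above the lid's flat top; x points out along the arm. Hub 34 mm across, its top 12 mm above this point. The single arm, black with an orange stripe and tip, is 10 mm wide and 17 mm high (8.5 mm above and below this point) and reaches 46 mm from the axis
- selector_tip (a point): point of the selector's arm, 46 mm from its axis, at mid height
- release_mark (a point): the three green bars on the lid (steam release), 57 mm from the selector's axis, on the lid's flat top; turns with the lid
- catch (a joint): slide of the red catch on top of the lid handle: 0 = locked, 0.012 m = fully drawn outward, toward the handle's end; a bolt under it frees the lid from about 0.008. Friction about 1.5 N, stays where it is left
- catch_ridge (a point): centre of the catch's upright red ridge, 155 mm from the lid's axis when locked; x points outward along the handle, the way it is drawn. The ridge is 9 mm along x, 20 mm across, and stands 14 mm tall: 7 mm above and below this point, on a 4 mm plate that lies on the lid handle (plate 30 mm along x, its top 7 mm below this point)
- trivet: fixed cork trivet under the cooker, 190 mm across, 10 mm thick. Origin: centre of its underside
- spice_jar: small spice jar with a red cap, 45 mm across, 106 mm tall; bystander, origin at the centre of its underside, not to be disturbed
- sauce_cup: small steel sauce cup, 55 mm across, 32 mm tall; bystander, origin at the centre of its underside, not to be disturbed
- timer: round red-and-white kitchen timer, 67 mm across, 54 mm tall; bystander, origin at the centre of its underside, not to be disturbed
- bowl_leaves: bowl of green leaves, 181 mm across, 73 mm tall; bystander, origin at the centre of its underside, not to be disturbed
- tomato_0: red tomato, about 70 mm; bystander, origin at the centre of its underside, not to be disturbed
- tomato_1: red tomato, about 72 mm; bystander, origin at the centre of its underside, not to be disturbed

How it is judged:
By the outcome, as a careful person would: the job done as asked, in the order asked, and still so for the second after the job is handed in, with the robot touching nothing.
It also fails if it takes over 64 s, if anything falls off the work surface, if the arm or the gripper's body presses on something with over 40 N, if the wrist force passes 120 N, or if a joint passes its speed limit or range.

ROBOT

A 6-joint arm with a two-finger parallel gripper is mounted at the origin on a cart in front of the work surface, level with it; the furniture and walls round the work are solid. World frame = base frame: x ahead of the robot, y to its left, z up, the work surface at z = 0. Lengths are in m, angles in rad, forces in N, time in s.
With the tool pointing down it reaches from about 0.275 to 1 m from the base axis. Payload 8.4 kg.
Tool frame: the origin (TCP) lies midway between the tips of the shut fingers; the grasp point (between the pads) lies 19 mm behind it; z points along the fingers, y is the line along which they close (so a half turn about z gives the same grasp; the last joint's range is limited). The gripper opens to 85 mm and grips with 20 to 120 N. Pads are 22 mm wide; open, the fingers measure 114 mm over their backs; the gripper's body (76 mm by 85 mm) begins 54 mm behind the grasp point. The pads swing forward as they close: fully open they stand 13 mm farther back than shut.
Start: joints at [-1.31, 0.353, 1.633, -0, 1.155, -0.002], TCP at [0.162, -0.604, 0.231] pointing down, gripper open.
Joint ranges: [-2.63, 2.63], [-0.92, 2.1], [0.06, 2.66], [-1.3, 4.44], [0, 2.69], [-3.02, 3.02]. Speed limits (rad/s): [2.22, 2.22, 2.79, 3.14, 3.14, 3.14].

INTERFACE

Orientations are given as a unit quaternion [x, y, z, w].
In Python, from workcell import bot, claw, kinematics, optics, ticket, spotter gives the robot as it stands. Calls block until the motion is done:
- bot.reach(position, orientation): joint-space move of the TCP to a pose.
- bot.servo_line(position, ori=None, velocity=0.15): straight line of the TCP; ori=None keeps the orientation; velocity is the mean speed in m/s.
- bot.goto_joints(angles): joint-space move.
- claw.move_gripper(opening, strength=None): finger opening in m; strength is the grip in N (None keeps the last); returns when the fingers have stopped.
- bot.dwell(seconds).
- kinematics.solve_ik(position, orientation): joint angles nearest the present ones, or None.
- optics.read_camera(name): name is "scene" or "top"; returns a dict with "frame" (420x560x3 uint8, red, green, blue), "intrinsics" (3x3 intrinsics, pixels), "view" (4x4, takes a point from world to camera coordinates). Camera axes: x right, y down, z forward; pixel columns grow to the right and rows downward; lengths in m; the calibration is good to about 2 mm. A picture is of the moment at which its call begins. There is no depth.
A pose or a line that the arm cannot do raises bot.IKError and nothing moves.
- ticket.hand_in(): hands the job in; it is judged then, once.
Trained networks look in a picture, given as the dict that the camera call returned (one of the last four; its "shot" number tells which), for a name from the list of things; names that differ only in an ending like _2 or _b are one class to them, and where a whole thing is asked for, a point or a joint stands for the part that bears it (a point fixed in the world has none). Each returns a list of dicts, best first, with "score" (0 to 1); they miss things now and then, are a little off and sometimes report something else, mostly with a low value. They report only what shows in the picture. A call takes as long as a camera call.
- spotter.silhouettes(picture, thing): "mask" (420x560 bool, what is visible of it) and "uv" ([column, row] in pixels, amid what is visible of it).
Readings, each from a call of its own:
- bot.read_time_s(): time.
- bot.read_joint_pos(): joint angles.
- bot.read_joint_vel(): joint speeds.
- bot.read_joint_efforts(): joint torques, N m.
- bot.read_position(): TCP position.
- bot.read_orientation(): TCP orientation.
- bot.read_wrist_force(): force on the tool from outside, world axes, zero at the start.
- bot.read_ft_torque(): the same for the moment, N m.
- bot.read_gripper_width(): finger opening in m.
- bot.read_grip_force(): force on a finger pad.
Only numpy, scipy, OpenCV 4.12 (cv2) and the standard library are available. Lean on these libraries where they do the work, as an engineer would, in place of code of your own. Each camera call takes 0.05 s, during which the arm holds its last target. There are 200 camera calls.

## Working session

There is one attempt and no reset: what is moved stays moved. The work goes in short steps, each a Python script; the robot and the scene stay as the last script left them, time stands still between calls to the robot, and variables do not carry over. Pictures are saved under pics/ and viewed, at most 10 in all, crops included, and the job is handed in when it is done.

```bash
mkdir -p pics; ls; python3 - <<'E'
from workcell import bot, claw, kinematics, optics, ticket, spotter
import cv2,numpy as np,pickle
D={}
for n in("scene","top"):
    p=optics.read_camera(n); cv2.imwrite(f"pics/{n}0.png",p["frame"][:,:,::-1])
    D[n]=p
    print(n,p["intrinsics"].tolist(),p["view"].round(4).tolist())
    for t in("cooker","lid_handle_mid","selector_tip","selector_axis","release_mark","catch_ridge","pot_handle_end","trivet"):
        r=spotter.silhouettes(p,t)
        print(t,[(round(a["score"],2),np.round(a["uv"],1).tolist(),int(a["mask"].sum())) for a in r[:2]])
pickle.dump(D,open("d0.pkl","wb"))
print(bot.read_time_s(),bot.read_orientation())
E
```

```text
pics
workcell.py
scene [[544.5744004607579, 0.0, 277.4495208091878], [0.0, 544.5744004607579, 209.1185676938865], [0.0, 0.0, 1.0]] [[0.8297, -0.5581, 0.0097, -0.207], [-0.2837, -0.4366, -0.8537, 0.31], [0.4807, 0.7056, -0.5206, 1.2784], [0.0, 0.0, 0.0, 1.0]]
cooker [(0.8, [322.1, 232.1], 4963), (0.66, [341.2, 296.5], 703)]
lid_handle_mid [(0.81, [321.9, 221.5], 3085)]
selector_tip [(0.46, [326.2, 208.5], 138)]
selector_axis [(0.53, [328.1, 211.7], 159)]
release_mark []
catch_ridge [(0.43, [287.2, 193.3], 41)]
pot_handle_end [(0.91, [321.6, 231.1], 4842)]
trivet [(0.81, [317.0, 269.3], 265), (0.47, [323.7, 222.1], 3143)]
top [[382.7127520545671, 0.0, 277.2039418699345], [0.0, 382.7127520545671, 217.67519178275887], [0.0, 0.0, 1.0]] [[0.0178, -0.9998, -0.01, 0.2298], [-0.9927, -0.0165, -0.1198, 0.4242], [0.1196, 0.0121, -0.9927, 1.0493], [0.0, 0.0, 0.0, 1.0]]
cooker [(0.9, [324.3, 198.7], 6189), (0.55, [327.6, 196.0], 5944)]
lid_handle_mid [(0.57, [325.6, 194.2], 5790)]
selector_tip [(0.5, [333.3, 193.4], 195)]
selector_axis [(0.58, [335.0, 192.9], 219), (0.55, [209.1, 252.0], 541)]
release_mark [(0.77, [326.9, 196.3], 5723)]
catch_ridge [(0.67, [268.9, 199.1], 84), (0.42, [139.9, 186.4], 3139)]
pot_handle_end [(0.75, [326.5, 197.6], 6236), (0.24, [323.4, 195.2], 6072)]
trivet []
0.9 [ 9.91379051e-01  1.31025104e-01  4.38954601e-06 -1.15245771e-05]
```

```bash
python3 - <<'E'
import cv2
a=cv2.imread("pics/top0.png"); cv2.imwrite("pics/t1.png",a)
c=cv2.resize(a[130:260,220:390],None,fx=4.6,fy=4.6,interpolation=cv2.INTER_CUBIC); cv2.imwrite("pics/t2.png",c)
E
```

```text
(no output)
```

View pics/top0.png

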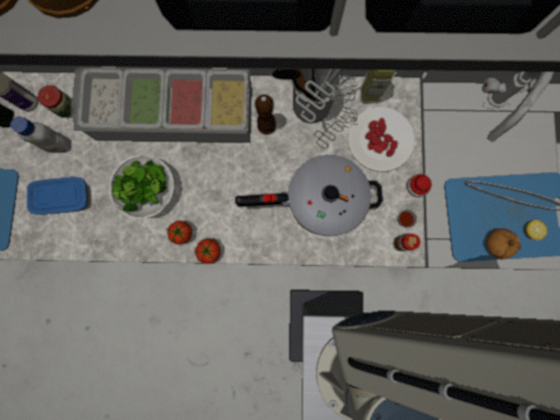

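View pics/scene0.png

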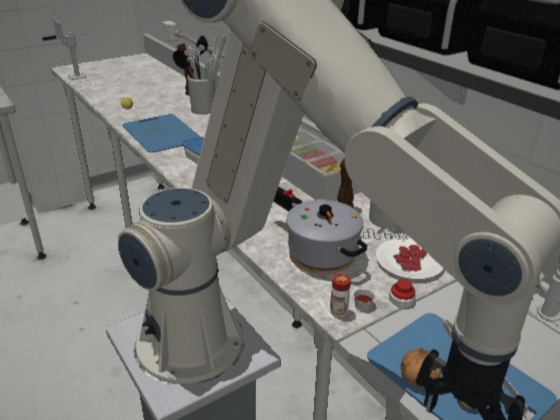

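View pics/t2.png

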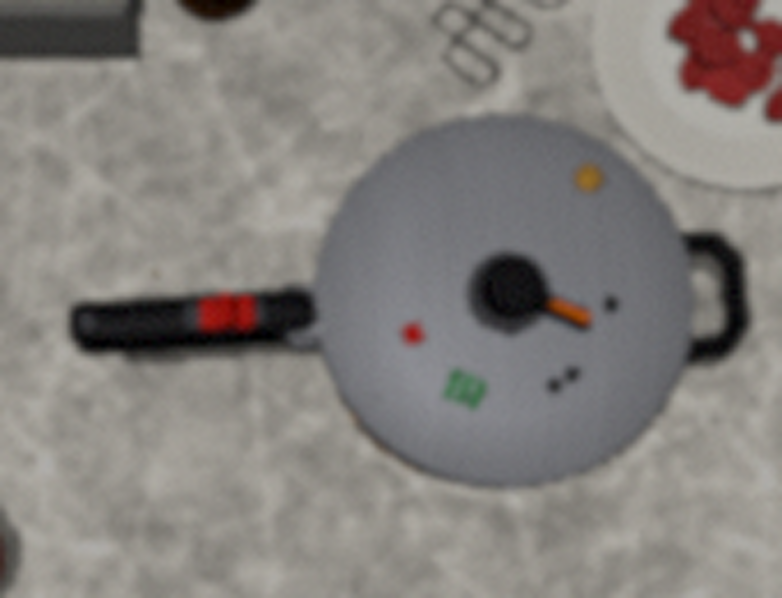

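The top view shows the lid handle pointing left (+y), hub near crop (508,288), selector arm tip near (590,320) between the single and two dots, green bars near (465,388), red square (413,334), and catch near (228,313). The scene view is partly hidden by the arm. Next I turn these pixels into positions.

```bash
cat > h.py <<'E'
import numpy as np,cv2
from scipy.spatial.transform import Rotation as R
def ray(p,uv,z):
    V=np.array(p["view"]);K=np.array(p["intrinsics"]);Rm,t=V[:3,:3],V[:3,3]
    d=Rm.T@np.linalg.inv(K)@np.array([uv[0],uv[1],1.]);c=-Rm.T@t
    return (c+d*(z-c[2])/d[2])
def proj(p,X):
    V=np.array(p["view"]);K=np.array(p["intrinsics"]);q=K@(V[:3,:3]@np.asarray(X,float)+V[:3,3]);return q[:2]/q[2]
def cen(p,box,f):
    "weighted centroid of pixels in box (u0,v0,u1,v1) where f(r,g,b)>0"
    u0,v0,u1,v1=box;a=p["frame"][v0:v1,u0:u1].astype(float)
    w=np.clip(f(a[...,0],a[...,1],a[...,2]),0,None)
    vv,uu=np.mgrid[v0:v1,u0:u1];return np.array([(w*uu).sum(),(w*vv).sum()])/w.sum()
red=lambda r,g,b:r-np.maximum(g,b)-40
green=lambda r,g,b:g-np.maximum(r,b)-15
E
python3 - <<'E'
import pickle;from h import *
D=pickle.load(open("d0.pkl","rb"));p=D["top"]
c=lambda x,y:np.array([x,y])/4.6+[220,130]-.4
hub=ray(p,c(511,286),.163)[:2]
o=dict(hub=(hub,0))
pts={"green":(cen(p,(314,207,328,222),green),.136),"redsq":(cen(p,(304,198,315,207),red),.136),
"dot1":(c(611,303),.136),"tip":(c(590,319),.1595),"stripe0":(c(550,302),.1595),"catch":(cen(p,(258,190,280,206),red),.142),
"hend":(c(74,327),.12),"orange":(cen(p,(338,192,352,203),lambda r,g,b:r-b-50),.1595),
"L":(c(316,290),.125),"Rr":(c(694,290),.125),"T":(c(505,113),.125),"B":(c(505,486),.125)}
print("hub",hub)
for k,(uv,z) in pts.items():
    X=ray(p,uv,z)[:2];d=X-hub;print(k,uv.round(1),X.round(4),"r",np.hypot(*d).round(4),"ang",np.arctan2(d[1],d[0]).round(3))
q=D["scene"]
import cv2
cv2.imwrite("pics/s1.png",cv2.resize(q["frame"][180:270,265:375,::-1],None,fx=6,fy=6,interpolation=cv2.INTER_CUBIC))
for X in [(*hub,.163)]:print("scene hub",(proj(q,X)-[265,180])*6)
E
```

```text
hub [0.47040624 0.10454293]
green [320.7 214.1] [0.418  0.1263] r 0.0567 ang 2.749
redsq [309.3 202.1] [0.4481 0.155 ] r 0.0552 ang 1.987
dot1 [352.4 195.5] [0.4669 0.046 ] r 0.0586 ang -1.63
tip [347.9 198.9] [0.4537 0.0617] r 0.046 ang -1.942
stripe0 [339.2 195.3] [0.4627 0.0831] r 0.0228 ang -1.918
catch [268.9 197.5] [0.4573 0.2577] r 0.1537 ang 1.656
hend [235.7 200.7] [0.4514 0.344 ] r 0.2402 ang 1.65
orange [343.5 197.3] [0.4577 0.0724] r 0.0346 ang -1.947
L [288.3 192.6] [0.4737 0.2085] r 0.104 ang 1.539
Rr [370.5 192.6] [ 0.4771 -0.0023] r 0.107 ang -1.509
T [329.4 154.2] [0.577  0.1032] r 0.1066 ang -0.013
B [329.4 235.3] [0.3657 0.1028] r 0.1047 ang -3.125
scene hub [351.41398773 156.70136116]
```

View pics/s1.png

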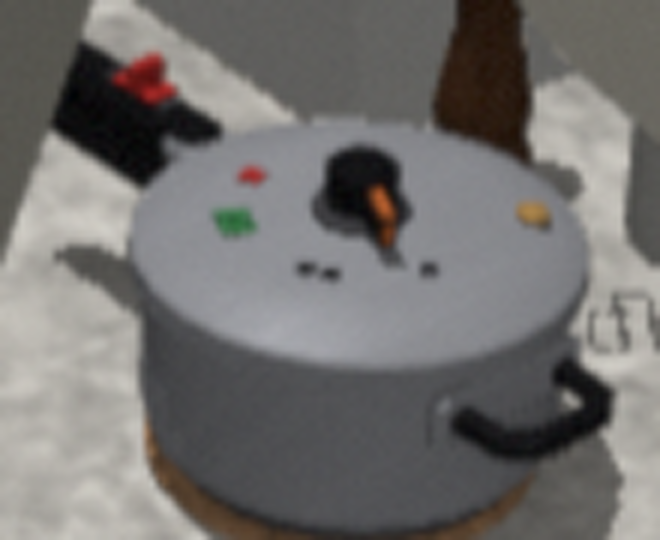

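Positions check out against the given sizes: hub/axis is at about (0.471, 0.103), and the mark angles are consistent. The selector is at about 0.31, with the target arm bearing about -3.555 rad. I push it to just short of the target, then look.

```bash
cat >> h.py <<'E'
HUB=np.array([.471,.103])
def ori(theta):  # tool down, tool x at world angle theta
    x=np.array([np.cos(theta),np.sin(theta),0]);z=np.array([0,0,-1.])
    return R.from_matrix(np.c_[x,np.cross(z,x),z]).as_quat()
def pose(a,r,off,z): # at radius r along bearing a, off to the ccw side
    return [*(HUB+r*np.array([np.cos(a),np.sin(a)])+off*np.array([-np.sin(a),np.cos(a)])),z]
E
cat > sel.py <<'E'
from h import *
from workcell import bot
def push(a0,a1,r=.036,off=.016,z=.145,clear=.012,v=.03):
    o=lambda a:ori(a+1.5*np.pi)
    bot.reach(pose(a0,r,off+clear,.20),o(a0))
    bot.servo_line(pose(a0,r,off+clear,z),velocity=.08)
    f0=np.array(bot.read_wrist_force())
    bot.servo_line(pose(a0,r,off,z),velocity=.03)
    n=max(1,int(np.ceil(abs(a1-a0)/.12)))
    for a in np.linspace(a0,a1,n+1)[1:]:
        bot.servo_line(pose(a,r,off,z),o(a),velocity=v)
        print(a.round(3),(np.array(bot.read_wrist_force())-f0).round(2))
    bot.servo_line(pose(a1,r,off+.01,z),velocity=.05)
    bot.servo_line(pose(a1,r,off+.01,.22),velocity=.15)
E
python3 - <<'E'
from sel import *
from workcell import claw,optics,kinematics
import pickle
for a in(-1.97,-2.7,-3.455):
    print(np.round(kinematics.solve_ik(pose(a,.036,.016,.145),ori(a+1.5*np.pi)),2))
claw.move_gripper(0)
bot.reach([.42,-.1,.26],ori(2.4))
push(-1.97,-3.455)
bot.servo_line([.36,-.12,.27],velocity=.3)
p=optics.read_camera("top");s=optics.read_camera("scene")
pickle.dump({"top":p,"scene":s},open("d1.pkl","wb"))
a=cv2.resize(p["frame"][145:245,275:385,::-1],None,fx=4,fy=4,interpolation=cv2.INTER_CUBIC)
b=cv2.resize(s["frame"][180:280,265:365,::-1],None,fx=3.6,fy=4,interpolation=cv2.INTER_CUBIC)
cv2.imwrite("pics/c1.png",np.hstack([a,b])[:, :800])
print(bot.read_time_s())
E
```

```text
[ 0.13  0.23  2.03 -0.    0.88 -1.04]
[ 0.16  0.2   2.07 -0.    0.87 -0.28]
[ 0.22  0.18  2.09 -0.    0.87  0.54]
-2.084 [ 0.69 -0.46  0.69]
-2.198 [ 0.65 -0.02 -0.5 ]
-2.313 [ 0.5   0.52 -0.06]
-2.427 [ 1.19 -0.27 -0.06]
-2.541 [ 0.71 -0.1  -0.47]
-2.655 [ 0.8  -0.34  0.42]
-2.77 [ 0.33  0.42 -0.33]
-2.884 [ 0.36  0.1  -0.27]
-2.998 [ 0.71  0.66 -0.55]
-3.112 [-0.64  0.4  -0.01]
-3.227 [-0.05  0.62 -0.46]
-3.341 [ 1.09 -0.25  0.59]
-3.455 [ 0.79  0.73 -0.09]
11.7417
```

View pics/c1.png

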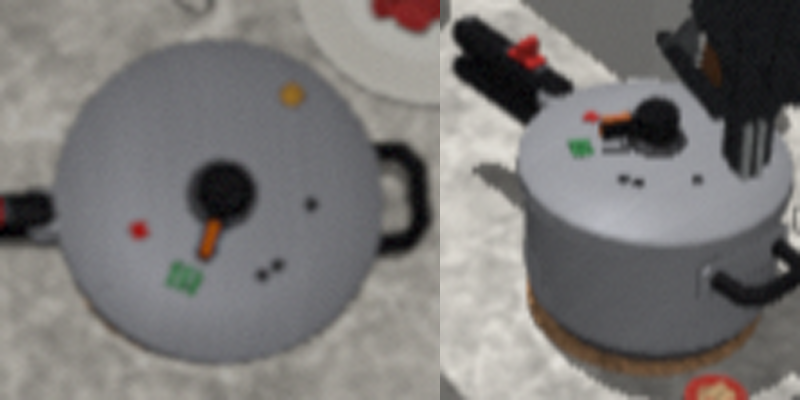

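The selector arm has turned toward the green bars (tip at about (208,255) in the left crop, bars at (185,278)) and is a little short. I measure the bearing next.

```bash
cat >> h.py <<'E'
def selang(p):
    u=proj(p,[*HUB,.16]).round().astype(int)
    g=cen(p,(314,207,328,222),green); G=ray(p,g,.136)[:2]-HUB
    m=lambda r,g,b:np.where((r-b>50)&(r-g>20),r-b-50,0)
    c=cen(p,(u[0]-15,u[1]-2,u[0]+15,u[1]+18),m); d=ray(p,c,.1595)[:2]-HUB
    f=lambda d:np.arctan2(d[1],d[0])%(2*np.pi)
    return c.round(1),f(d)-2*np.pi,np.hypot(*d).round(4),f(G)-2*np.pi
E
python3 - <<'E'
import pickle;from h import *
for n in(0,1):print(selang(pickle.load(open(f"d{n}.pkl","rb"))["top"]))
E
```

```text
(array([342.7, 197. ]), np.float64(-1.9852237373989192), np.float64(0.0313), np.float64(-3.555366589050651))
(array([327. , 204.1]), np.float64(-3.4577300359242464), np.float64(0.0325), np.float64(-3.558613261150992))
```

```bash
python3 - <<'E'
from sel import *
from workcell import optics
import pickle
push(-3.44,-3.556)
bot.servo_line([.36,-.12,.27],velocity=.3)
p=optics.read_camera("top");print(selang(p))
c0=ray(p,cen(p,(258,190,280,206),red),.142)[:2]-HUB
H=np.arctan2(c0[1],c0[0]);print("catch",np.hypot(*c0),H)
if abs(selang(p)[1]+3.556)>.08: raise SystemExit("recheck")
H=1.656
bot.reach(pose(H,.129,0,.21),ori(H))
bot.servo_line(pose(H,.129,0,.141),velocity=.1)
f0=np.mean([bot.read_wrist_force() for _ in range(5)],0)
u=np.array([np.cos(H),np.sin(H),0]);hist=[]
for r in np.r_[.135,np.arange(.138,.1595,.001)]:
    bot.servo_line(pose(H,r,0,.141),velocity=.02)
    f=np.mean([bot.read_wrist_force() for _ in range(4)],0)-f0
    hist.append((round(r,4),round(float(f@u),2)))
    if f@u<-4.5: break
print(hist,f.round(2))
bot.servo_line(pose(H,r-.012,0,.141),velocity=.08)
bot.servo_line(pose(H,r-.012,0,.21),velocity=.2)
bot.servo_line([.36,.05,.27],velocity=.3)
p=optics.read_camera("top");s=optics.read_camera("scene");pickle.dump({"top":p,"scene":s},open("d2.pkl","wb"))
c=ray(p,cen(p,(252,188,280,208),red),.142)[:2]-HUB;print("catch",np.hypot(*c),np.arctan2(c[1],c[0]),selang(p),bot.read_time_s())
a=cv2.resize(p["frame"][145:245,225:385,::-1],None,fx=5,fy=5,interpolation=cv2.INTER_CUBIC);cv2.imwrite("pics/c2.png",a)
E
```

```text
-3.556 [ 0.14 -0.96 -0.16]
(array([325.8, 203.5]), np.float64(-3.5562007511993863), np.float64(0.0323), np.float64(-3.557313209246608))
catch 0.15530604677591778 1.6589061946798203
[(np.float64(0.135), 0.42), (np.float64(0.138), -0.65), (np.float64(0.139), 0.1), (np.float64(0.14), -2.28), (np.float64(0.141), -2.2), (np.float64(0.142), -0.82), (np.float64(0.143), -1.2), (np.float64(0.144), -1.2), (np.float64(0.145), -1.49), (np.float64(0.146), -1.14), (np.float64(0.147), -1.41), (np.float64(0.148), -1.27), (np.float64(0.149), -1.62), (np.float64(0.15), -1.87), (np.float64(0.151), -1.67), (np.float64(0.152), -6.57)] [ 1.65 -6.46  0.29]
catch 0.16707774174581752 1.6578920608356478 (array([325.8, 203.5]), np.float64(-3.555954572489937), np.float64(0.0323), np.float64(-3.556854997142867)) 24.5833
```

View pics/c2.png

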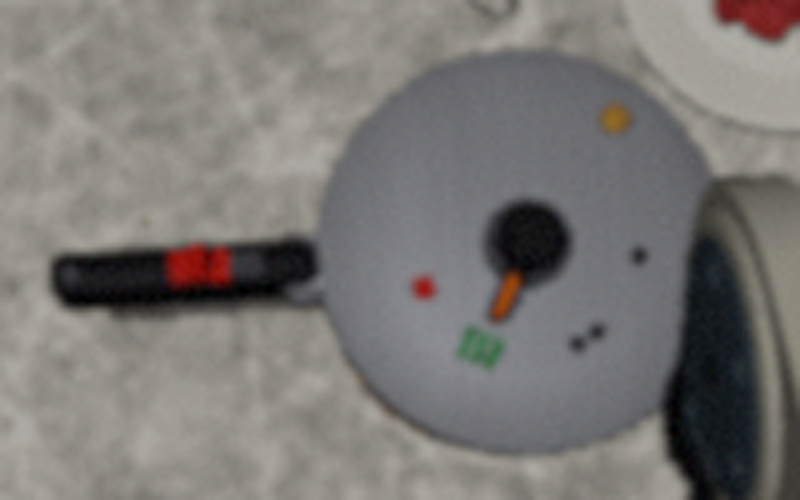

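The selector is on the green bars, and the catch is drawn 12 mm (its centre moved from 155 to 167 mm). Next, the lid.

```bash
python3 - <<'E'
from sel import *
from workcell import optics,kinematics
import pickle
H=1.657;r=.215;z=.113;o=lambda a:ori(a+np.pi/2)
for a in(H,H-.5):
    print(np.round(kinematics.solve_ik(pose(a,r,.03,z),o(a)),2))
bot.reach(pose(H,r,.044,.22),o(H))
bot.servo_line(pose(H,r,.044,z),velocity=.12)
f0=np.mean([bot.read_wrist_force() for _ in range(6)],0)
bot.servo_line(pose(H,r,.026,z),velocity=.05)
hist=[];base=[]
for d in np.r_[np.arange(.03,.46,.03),np.arange(.46,.53,.004)]:
    a=H-d
    bot.servo_line(pose(a,r,.024,z),o(a),velocity=.04)
    f=np.mean([bot.read_wrist_force() for _ in range(5)],0)-f0
    ft=-float(f@[np.sin(a),-np.cos(a),0]);hist.append((round(float(d),3),round(ft,2)))
    if abs(ft)>(9 if d<.03 else 3.5): break
print(hist,f.round(2),bot.read_time_s())
bot.servo_line(pose(a,r,.05,z),velocity=.08)
bot.servo_line(pose(a,r,.05,.22),velocity=.2)
bot.servo_line([.36,-.1,.27],velocity=.3)
p=optics.read_camera("top");s=optics.read_camera("scene");pickle.dump({"top":p,"scene":s},open("d3.pkl","wb"))
c=ray(p,cen(p,(255,160,295,208),red),.142)[:2]-HUB;print("catch",np.hypot(*c),np.arctan2(c[1],c[0]),bot.read_time_s())
a=cv2.resize(p["frame"][140:240,225:385,::-1],None,fx=5,fy=5,interpolation=cv2.INTER_CUBIC);cv2.imwrite("pics/c3.png",a)
E
```

```text
[ 0.64  0.35  1.94 -0.    0.85 -1.02]
[ 0.53  0.47  1.75 -0.    0.92 -0.63]
[(0.03, 0.6), (0.06, 2.17), (0.09, 1.25), (0.12, 0.9), (0.15, 0.17), (0.18, 0.32), (0.21, 1.75), (0.24, 0.48), (0.27, 1.04), (0.3, 1.93), (0.33, 0.85), (0.36, 0.43), (0.39, 0.14), (0.42, 0.33), (0.45, 1.2), (0.46, 0.97), (0.464, 1.46), (0.468, 0.88), (0.472, 2.35), (0.476, 1.17), (0.48, 0.92), (0.484, 3.07), (0.488, 1.23), (0.492, 1.82), (0.496, 2.19), (0.5, 1.85), (0.504, 1.76), (0.508, 2.36), (0.512, 1.65), (0.516, 2.62), (0.52, 6.1)] [-5.39  2.88  1.78] 35.8667
catch 0.16712231458224278 1.1582659940724103 38.775
```

View pics/c3.png

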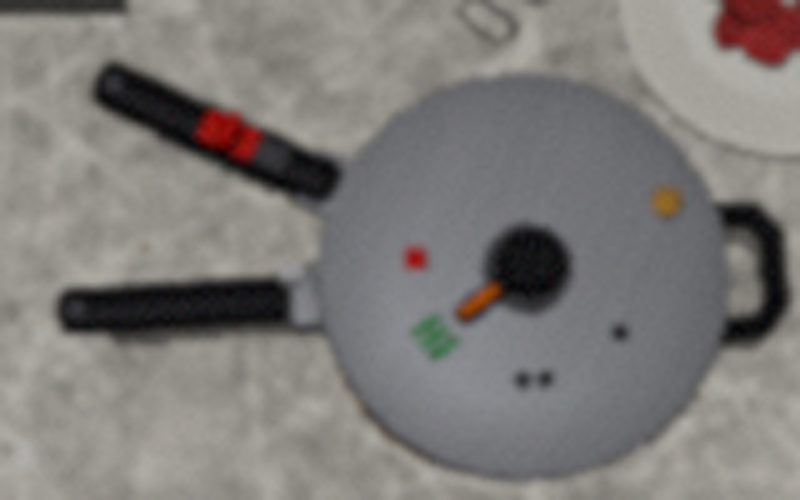

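The lid has turned 0.500 rad to its stop. The pot hasn't moved (hub pixel unchanged), and the selector still points at the green bars at about (435,338). I'm handing the job in.

```bash
python3 -c "
from workcell import ticket
print(ticket.hand_in())"
```

```text
the job is handed in; nothing more can be done
None
```

The job is handed in: the selector points at the green bars, the catch is drawn the full 12 mm, and the lid is turned 0.50 rad to its unlocked stop. The pot had not moved, and the last picture was at 38.8 s of the 64 s limit.

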